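Seat a steel sleeve in the V-jaw of a drill vise

TASK

Stand the tall steel sleeve upright on the bed of the drill vise, between its jaws, and let go of it. Then slide the moving jaw up so that its plate pushes the sleeve into the V of the fixed jaw until it has settled fully home against both V faces; keep the plate pressed on it with about 15 N for a moment, never pushing the sleeve against the vise with more than 20 N as its thin wall is easily marred, and leave the jaw closed up against it. Leave everything else on the bench alone.

Things in the scene. Friction and masses are not known exactly. Their poses are not given: they have to be found in the camera images.
- sleeve_mid (a point): Plain bright steel tube, open at the top, outside diameter 40 mm, 80 mm tall, about 0.4 kg, standing upright and loose on the bench at the start. The point is its centre, half-way up (40 mm above its underside).
- vise: Drill vise bolted to the bench: grey casting 300 mm long, 110 mm wide (165 over its lugs). Origin: centre of its underside, on the bench. x axis lengthwise, the way the moving jaw closes; y across; z up. Its level bed of two bright ways is 24 mm above the bench. Fixed jaw: vise x = 70 to 125 mm, 100 mm wide, top 70 mm above the bench. Bed, V and jaw plate are oiled and slippery.
- vee_seat (a point): In the front of the fixed jaw is a 90 degree V with upright walls: mouth 50 mm wide at vise x = 70 mm, root at x = 95 mm, y = 0. This point lies on the bed (24 mm above the bench), where the axis of the 40 mm sleeve stands when it bears on both V faces: vise x = 66.7 mm, y = 0. Axes as the vise's.
- v_left: Flat upright V face on the vise's +y side, 35 mm long, 46 mm high. Origin: centre of the face, 47 mm above the bench; its x axis points into the metal.
- v_right: Flat upright V face on the vise's -y side, the mirror of v_left.
- jaw: Moving jaw: block 100 mm wide, 48 mm long in x, top 70 mm above the bench, sliding on the bed along the vise's x. It stays where it is left. Sliding it takes a steady 8 N or so besides what it pushes (the free sleeve adds about 1 N). Flat plate towards the V. Origin: bottom edge of the plate, mid-width, on the bed. The plate starts at vise x = -45 to -20 mm, can reach +55 mm.
- jaw_face (a point): Centre of the moving jaw's flat plate, 47 mm above the bench. With the sleeve seated the plate stands 20 mm short of the sleeve's axis.
- jaw_post (a point): Hand post by which the moving jaw is slid: upright dark steel cylinder, diameter 20 mm, on top of the jaw at mid-width (vise y = 0), 25 mm behind its plate, from 70 to 108 mm above the bench. The point is on its axis, 89 mm above the bench.
- bush_mid (a point): Bystander: short wide rubber-filled bush, diameter 56 mm, 34 mm tall, loose on the bench. Centre of it.
- spanner: Bystander: spanner, 190 mm long, lying loose on the bench to the robot's right. Origin: middle of its underside.
- can: Bystander: aluminium spray can, diameter 62 mm, 170 mm tall, loose on the bench. Origin: centre of its underside.
Things that resemble listed ones, but are neither listed nor needed, are in the scene too. Leave any yellow look-alike of the part that bears sleeve_mid alone.

How it is judged:
On the way, in this order (a step that is already met when the one before it is completed fails the run):
1. the sleeve stands upright on the vise's bed between the plate and the V, let go by the gripper (z of sleeve_mid in the frame of vee_seat between 0.037 and 0.043 m and y of sleeve_mid in the frame of vee_seat between -0.025 and 0.025 m and x of sleeve_mid in the frame of vee_seat below 0.003 m and x of sleeve_mid in the frame of jaw_face above 0.018 m and angle between sleeve_mid's own z axis and vertical below 0.05 rad and contact force between the fingers and sleeve below 0.1 N), for 0.2 s.
2. the moving jaw presses the sleeve against both V faces (more than 10 N from the jaw, more than 5 N on each face) (contact force between jaw and sleeve above 10 N and contact force between each of v_left, v_right and sleeve above 5 N), for 0.4 s.
At the end, for the whole second after the job is handed in: The sleeve stands upright on the bed at rest, its axis within 2 mm of the seated place in the V both along and across the vise, and the moving jaw's plate is left against it (gap under 1.5 mm), nothing held (x of sleeve_mid in the frame of vee_seat between -0.002 and 0.002 m and y of sleeve_mid in the frame of vee_seat between -0.002 and 0.002 m and z of sleeve_mid in the frame of vee_seat below 0.042 m and angle between sleeve_mid's own z axis and vertical below 0.03 rad and x of sleeve_mid in the frame of jaw_face below 0.0215 m and linear speed of sleeve below 0.01 m/s); the robot touches nothing.
It fails at once if the jaw bears on the sleeve with more than 20 N (contact force between jaw and sleeve above 20 N).
It fails at once if the sleeve is driven against a V face with more than 20 N (contact force between any of v_left, v_right and sleeve above 20 N).
It fails at once if the bush, spanner or can is moved more than 20 mm (distance of any of bush_mid, spanner, can from where it was at the start of the episode above 0.02 m).
It also fails if it takes over 67 s, if anything falls off the work surface, if the arm or the gripper's body presses on something with over 40 N, if the wrist force passes 120 N, or if a joint passes its speed limit or range.

ROBOT

A 6-joint arm with a two-finger parallel gripper is mounted at the origin on the work surface. World frame = base frame: x ahead of the robot, y to its left, z up, the work surface at z = 0. Lengths are in m, angles in rad, forces in N, time in s.
With the tool pointing down it reaches from about 0.35 to 0.975 m from the base axis. Payload 4.9 kg.
Tool frame: the origin (TCP) lies between the finger pads; the fingertips stand 22 mm ahead of it and the grasp point (between the pads) lies 3 mm ahead of it; z points along the fingers, y is the line along which they close (so a half turn about z gives the same grasp; the last joint's range is limited). The gripper opens to 85 mm and grips with 20 to 120 N. Pads are 22 mm wide; open, the fingers measure 114 mm over their backs; the gripper's body (76 mm by 85 mm) begins 54 mm behind the grasp point. The pads swing forward as they close: fully open they stand 13 mm farther back than shut.
Start: joints at [-1.455, 0.053, 1.613, -0, 1.476, -0.119], TCP at [0.145, -0.608, 0.225] pointing down, gripper open.
Joint ranges: [-3.01, 3.01], [-1.01, 2.22], [0.06, 2.58], [-1.02, 4.17], [0.09, 2.62], [-3.14, 3.14]. Speed limits (rad/s): [2.57, 2.57, 3.14, 3.14, 3.14, 3.14].

INTERFACE

Orientations are given as a unit quaternion [w, x, y, z].
In Python, from plant import state, grab_frame, get_calibration, job_done, recognise, regions_of gives the robot as it stands.
- The arm moves only by the tool apply_moves, never from a script. Its argument "targets" is a list of rows, each an object with "translation": the shift along the tool's x, y, z normalised to -1 to 1, where 1 is 100 mm, a list of three; "twist": the turn about the tool's z normalised to -1 to 1, where 1 is 0.1 rad; "hand": the opening, from 0 (shut) to 1 (fully open). A call has 1 to 8 rows; each row shifts and turns the commanded pose from where the row before left it, along the tool's axes as they then stand; what a row does not reach is not made up. A row lasts 1/10 s, in which the tool goes at most 50 mm and 8.59 degrees, less where a joint would pass 70% of its speed; a pose out of reach is approached as far as the arm can. A call with a number of a shift or a turn outside -1 to 1 is refused whole. A call with a gripper value outside its range is refused whole. The fingers move at their own pace and stop on an object; the grip force is fixed at half the most. Time passes only in rows, so rows that do not move let the fingers close. It gives the time, the measured TCP pose, the force, the opening and the grip force at its end, in the units of the state.
- state(): the state, without advancing time (a new reading comes with each control period).
- grab_frame(name): name is "scene" or "top" or "wrist"; returns the picture (420x560x3 uint8, red, green, blue); there is no depth.
- get_calibration(name): a dict with "camera_matrix" (3x3 intrinsics, pixels), "pose" (4x4, takes a point from camera to world coordinates). Camera axes: x right, y up, looking along -z (the intrinsics and any distortion apply to the point x, -y, -z); pixel columns grow to the right and rows downward; lengths in m; the calibration is good to about 2 mm. The wrist camera is an equidistant fisheye: a pixel r from the principal point sees the ray r / f radians off the axis. A picture is of the moment at which its call begins: read the wrist's pose just before it. get_calibration takes no time and is no camera call; for the wrist camera it gives the pose at the moment of the call.
- job_done(): hands the job in; it is judged then, once.
Trained networks look in the newest picture that a camera, given by its name, has taken for a name from the list of things; names that differ only in an ending like _2 or _b are one class to them, and where a whole thing is asked for, a point or a joint stands for the part that bears it (a point fixed in the world has none). Each returns a list of dicts, best first, with "score" (0 to 1); they miss things now and then, are a little off and sometimes report something else, mostly with a low value. They report only what shows in the picture. A call takes as long as a camera call. They do not tell look-alikes from the thing itself.
- recognise(camera, query): "point" ([x, y, z] in m, in world coordinates, good to about 4 mm: the middle of the surface that is visible of it).
- regions_of(camera, query): "pixels" (420x560 bool, what is visible of it).
The state is a dict: "time": time; "joint_pos": joint angles; "joint_vel": joint speeds; "joint_efforts": joint torques, N m; "tool_pos": TCP position; "tool_rot": TCP orientation; "contact_force": force on the tool from outside, world axes, zero at the start; "ft_torque": the same for the moment, N m; "gripper_width": opening from 0.0 (shut) to 1.0 (fully open); "grasp_force": force on a finger pad.
Only numpy, scipy, OpenCV 4.12 (cv2) and the standard library are available. Lean on these libraries where they do the work, as an engineer would, in place of code of your own. Each camera call takes 0.05 s, during which the arm holds its last target. There are 200 camera calls.

## Working session

There is one attempt and no reset: what is moved stays moved. The work goes in short steps, Python scripts to look and compute and a tool call to move; the robot and the scene stay as the last step left them, time stands still between calls to the robot, and variables do not carry over. Pictures are saved under pics/ and viewed, at most 10 in all, crops included, and the job is handed in when it is done.

Besides the shell and the picture viewer there is one more tool, called after "Emit:" as name(argument=value, ...) on one line, values as JSON. apply_moves: Moves the arm, as the interface text tells. Its arguments: {"type":"object","properties":{"targets":{"type":"array"}},"required":["targets"]}

```bash
mkdir -p pics; ls; cat > look.py <<'E'
from plant import *
import numpy as np, cv2
def save(c,n):
    im=grab_frame(c); cv2.imwrite(f'pics/{n}.png',im[:,:,::-1]); return im
E
python3 - <<'E'
from look import *
s=state();print(s)
a=save('scene','s0');b=save('top','t0')
cv2.imwrite('pics/st.png',cv2.resize(np.vstack([a,b])[:,:,::-1],None,fx=.71,fy=.71))
for c in ['top','scene']:
    for q in ['sleeve_mid','vise','jaw_post','jaw_face','v_left','v_right','bush_mid','spanner','can']:
        print(c,q,[(np.round(d['point'],4).tolist(),round(d['score'],2)) for d in recognise(c,q)])
E
```

```text
pics
{'time': 0.0, 'joint_pos': array([-1.45499417e+00,  5.33360410e-02,  1.61427367e+00,  2.73684674e-06,
        1.47602079e+00, -1.18978904e-01]), 'joint_vel': array([-9.60539376e-05, -2.25020602e-03,  2.73068262e-05, -1.31687827e-03,
       -9.52067354e-05, -1.35466585e-03]), 'joint_efforts': array([ 3.41464411e-04, -3.93683374e+01, -3.70175314e+01, -4.83880319e-05,
        7.17724470e-03, -1.06565658e-06]), 'tool_pos': array([ 0.14533424, -0.60721778,  0.22408809]), 'tool_rot': array([-1.01891686e-03,  9.93117140e-01,  1.17120908e-01,  2.98057311e-06]), 'contact_force': array([-1.17326703,  0.69197435,  0.29699448]), 'ft_torque': array([ 0.03615326,  0.02435597, -0.03315323]), 'grasp_force': 0.0, 'gripper_width': 0.9987751561633138}
top sleeve_mid [([0.5223, 0.3293, 0.0602], 0.72), ([0.3875, 0.2532, 0.0655], 0.69), ([0.5264, -0.0186, 0.0282], 0.53), ([0.4446, 0.3242, 0.0596], 0.49)]
top vise [([0.5257, -0.0193, 0.0273], 0.79), ([0.5791, -0.0055, 0.0675], 0.19)]
top jaw_post [([0.5815, -0.0069, 0.0664], 0.62), ([0.452, -0.062, 0.0691], 0.46)]
top jaw_face [([0.5837, -0.0076, 0.06
[... 154 characters left out ...]
[0.4968, -0.2725, 0.0317], 0.82), ([0.4512, -0.0614, 0.0744], 0.3)]
top spanner [([0.6351, -0.307, 0.003], 0.64)]
top can [([0.6469, 0.3946, 0.1536], 0.68)]
scene sleeve_mid [([0.5287, 0.3168, 0.0515], 0.94), ([0.3954, 0.2467, 0.0487], 0.83), ([0.4501, 0.3148, 0.0499], 0.79)]
scene vise [([0.5479, -0.0471, 0.0211], 0.89)]
scene jaw_post [([0.586, -0.0212, 0.0667], 0.66)]
scene jaw_face [([0.5907, -0.0231, 0.0637], 0.78)]
scene v_left [([0.4465, -0.0633, 0.069], 0.57)]
scene v_right [([0.4438, -0.0273, 0.0591], 0.5)]
scene bush_mid [([0.5028, -0.2859, 0.0291], 0.59)]
scene spanner [([0.6446, -0.3132, 0.009], 0.69), ([0.596, -0.0192, 0.0633], 0.25)]
scene can [([0.6688, 0.3819, 0.1016], 0.95)]
```

View pics/t0.png

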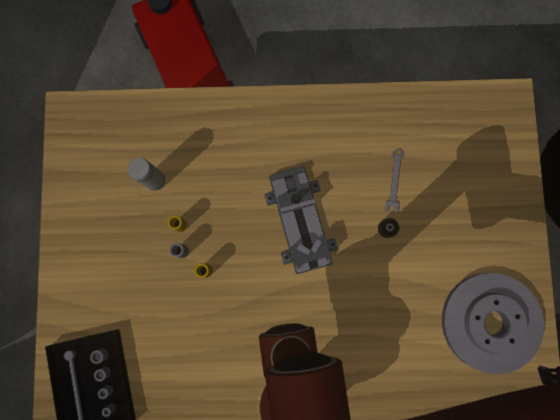

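View pics/s0.png

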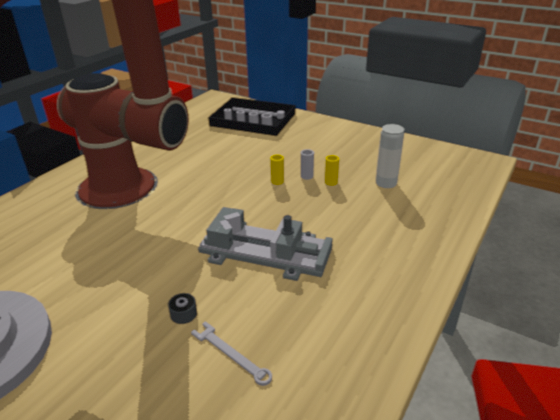

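The top view shows the bright sleeve at about (179,250), between yellow look-alikes at (177,223) and (203,270). The vise's moving jaw with its post is at about (296,197), on the far side. The fixed jaw with the V is at about (310,250), nearer the robot. The scene view agrees with this.

```bash
cat >> look.py <<'E'
from scipy.spatial.transform import Rotation as Ro
def R():
    q=state()['tool_rot']; return Ro.from_quat([q[1],q[2],q[3],q[0]])
def yaw(): x=R().as_matrix()[:,0]; return np.arctan2(x[1],x[0])
def delta(p,yw=None):
    "units of translation from here to p in tool frame at (level) yaw yw"
    y=yaw() if yw is None else yw
    d=(np.array(p)-state()['tool_pos'])*10
    X=np.array([np.cos(y),np.sin(y),0]);Y=np.array([np.sin(y),-np.cos(y),0])
    return np.round([d@X,d@Y,-d[2]],4), 'twist',round((yaw()-y)*10,3)
def ray(cam,px,cal=None):
    c=cal or get_calibration(cam);K=np.array(c['camera_matrix']);T=np.array(c['pose'])
    a=(px[0]-K[0,2])/K[0,0];b=(px[1]-K[1,2])/K[1,1]
    if cam=='wrist':
        r=np.hypot(a,b);k=np.sin(r)/r if r>1e-9 else 1
        v=np.array([a*k,-b*k,-np.cos(r)])
    else: v=np.array([a,-b,-1])
    return T[:3,3],T[:3,:3]@v
def hit(cam,px,z,cal=None):
    o,v=ray(cam,px,cal); return o+v*(z-o[2])/v[2]
def proj(cam,P,cal=None):
    c=cal or get_calibration(cam);K=np.array(c['camera_matrix']);T=np.array(c['pose'])
    q=T[:3,:3].T@(np.array(P)-T[:3,3]); x,y,z=q[0],-q[1],-q[2]
    if cam=='wrist':
        rr=np.hypot(x,y);k=np.arctan2(rr,z)/rr; return [K[0,0]*x*k+K[0,2],K[1,1]*y*k+K[1,2]]
    return [K[0,0]*x/z+K[0,2],K[1,1]*y/z+K[1,2]]
E
python3 -c "
from look import *
print(yaw(),delta([.5,-.03,.36],.405))"
```

```text
0.23480126936730517 (array([ 5.5358, -3.9138, -1.3469]), 'twist', np.float64(-1.702))
```

Emit:
apply_moves(targets=[{"translation": [0,0,-0.4],"twist": -0.85,"hand": 1},{"translation": [0,0,-0.4],"twist": -0.85,"hand": 1},{"translation": [0.39,-0.28,0],"twist": 0,"hand": 1},{"translation": [0.39,-0.28,0],"twist": 0,"hand": 1},{"translation": [0.39,-0.28,0],"twist": 0,"hand": 1},{"translation": [0.39,-0.28,0],"twist": 0,"hand": 1},{"translation": [0.39,-0.28,0],"twist": 0,"hand": 1},{"translation": [0.39,-0.28,0],"twist": 0,"hand": 1}])

```text
time: 1.8
tool_pos: [0.2949, -0.3596, 0.3055]
tool_rot: [0.0, 0.98, 0.201, 0.0]
contact_force: [0.8, -0.0, 0.8]
gripper_width: 0.998
grasp_force: 0.0
```

Emit:
apply_moves(targets=[{"translation": [0.39,-0.28,0],"twist": 0,"hand": 1},{"translation": [0.39,-0.28,0],"twist": 0,"hand": 1},{"translation": [0.39,-0.28,0],"twist": 0,"hand": 1},{"translation": [0.39,-0.28,0],"twist": 0,"hand": 1},{"translation": [0.39,-0.28,0],"twist": 0,"hand": 1},{"translation": [0.39,-0.28,0],"twist": 0,"hand": 1},{"translation": [0.39,-0.28,-0.3],"twist": 0,"hand": 1},{"translation": [0,0,0],"twist": 0,"hand": 1}])

```text
time: 2.6
tool_pos: [0.4676, -0.0748, 0.3353]
tool_rot: [0.001, 0.979, 0.204, 0.003]
contact_force: [-0.4, -0.4, 1.2]
gripper_width: 0.999
grasp_force: 0.0
```

```bash
python3 - <<'E'
from look import *
print(state()['tool_pos'],yaw())
im=save('wrist','w1');c=get_calibration('wrist');print(c)
for q in ['sleeve_mid','vise','jaw_post','jaw_face','v_left','v_right']:
    print(q,[(np.round(d['point'],4).tolist(),round(d['score'],2)) for d in recognise('wrist',q)])
E
```

```text
[ 0.46761885 -0.07477516  0.33530524] 0.41183316619294086
{'camera_matrix': array([[325.1922621 ,   0.        , 282.88594425],
       [  0.        , 325.1922621 , 207.52003752],
       [  0.        ,   0.        ,   1.        ]]), 'pose': array([[ 0.39790818,  0.88089945,  0.25629133,  0.53152567],
       [-0.91742118,  0.38123315,  0.11401606, -0.04798284],
       [ 0.00272993, -0.28049501,  0.9598516 ,  0.48253036],
       [ 0.        ,  0.        ,  0.        ,  1.        ]])}
sleeve_mid [([0.5175, 0.3144, 0.0589], 0.95), ([0.3931, 0.2425, 0.0564], 0.9), ([0.4438, 0.3128, 0.0624], 0.76)]
vise []
jaw_post [([0.5846, -0.009, 0.0691], 0.81)]
jaw_face [([0.5841, -0.0057, 0.0705], 0.6)]
v_left [([0.4531, -0.0623, 0.0713], 0.57)]
v_right [([0.4408, -0.0292, 0.0661], 0.77), ([0.4447, 0.3142, 0.0604], 0.35)]
```

View pics/w1.png

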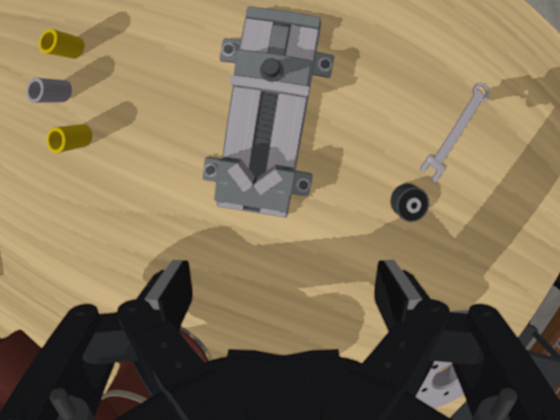

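The wrist view shows the whole vise: post at (271,68), plate edge from (231,80) to (310,92), and V at about (252,178). The bright sleeve rim is at (36,90). I'll enlarge the vise to pick corners.

```bash
python3 - <<'E'
import cv2
im=cv2.imread('pics/w1.png')[0:225,195:345]
im=cv2.resize(im[35:225],None,fx=4,fy=4,interpolation=cv2.INTER_CUBIC)
im=cv2.convertScaleAbs(im,alpha=1.6,beta=20)
im=im[:600] if 0 else cv2.resize(im,None,fx=.78,fy=.78)
print(im.shape);cv2.imwrite('pics/w1c.png',im)
E
```

```text
(593, 468, 3)
```

View pics/w1c.png

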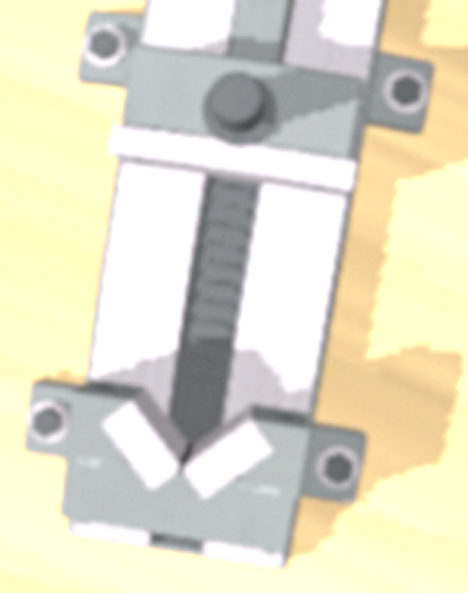

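```bash
cat > fit.py <<'E'
from look import *
from scipy.optimize import least_squares
c={'camera_matrix':np.array([[325.192,0,282.886],[0,325.192,207.52],[0,0,1]]),'pose':np.array([[.39790818,.88089945,.25629133,.53152567],[-.91742118,.38123315,.11401606,-.04798284],[.00272993,-.28049501,.9598516,.48253036],[0,0,0,1]])}
pts=[((238,100),('j',-.025,0),.108),((184,462),('v',.095,0),.07),((113,157),('j',0,-.05),.07),((352,190),('j',0,.05),.07),
 ((65,515),('v',.125,-.05),.07),((290,540),('v',.125,.05),.07),((128,400),('v',.07,-.025),.07),((247,418),('v',.07,.025),.07)]
H=[hit('wrist',(195+p[0]/3.12,35+p[1]/3.12),z,c)[:2] for p,_,z in pts]
def model(t):
    o=[]
    for (_,(k,x,y),_),h in zip(pts,H):
        x=x+(t[3] if k=='j' else 0); y=y*t[4]
        o.append([t[0]+x*np.cos(t[2])-y*np.sin(t[2]),t[1]+x*np.sin(t[2])+y*np.cos(t[2])])
    return np.array(o)
for s in (1,-1):
    r=least_squares(lambda t:(model([*t,s])-H).ravel(),[.52,-.02,3.5,-.03])
    print(s,r.x,r.cost);print(np.round((model([*r.x,s])-H)*1e3,1).tolist())
E
python3 - <<'E'
from fit import *
for n,t in (('A',(36,90)),): print(hit('wrist',t,.08,c))
m=regions_of('wrist','sleeve_mid')
E

```

```text
1 [ 0.52850917 -0.02633415  3.39026964 -0.02626623] 2.5173227905133975e-05
[[0.3, 1.0], [-0.4, -0.3], [-0.4, 2.6], [-0.7, -0.6], [-0.4, 2.3], [-3.7, -2.1], [2.6, -1.3], [2.6, -1.6]]
-1 [ 0.52874919 -0.02733316  3.36870662 -0.02627202] 0.021856194158389446
[[0.8, -1.1], [-0.6, 0.6], [23.5, -96.1], [-23.9, 95.1], [22.8, -93.2], [-27.6, 96.7], [14.2, -49.4], [-9.3, 47.5]]
[0.44543455 0.3169269  0.08      ]
```

```bash
python3 -c "
from look import *
print(delta([.445,.317,.22],.249))"
```

```text
(array([ 0.7872, -3.8896,  1.1105]), 'twist', np.float64(1.535))
```

Emit:
apply_moves(targets=[{"translation": [0,0,0.2],"twist": 0.77,"hand": 1},{"translation": [0,0,0],"twist": 0.765,"hand": 1},{"translation": [0.1,-0.48,0],"twist": 0,"hand": 1},{"translation": [0.1,-0.48,0],"twist": 0,"hand": 1},{"translation": [0.1,-0.48,0],"twist": 0,"hand": 1},{"translation": [0.1,-0.48,0],"twist": 0,"hand": 1},{"translation": [0.1,-0.48,0],"twist": 0,"hand": 1},{"translation": [0.1,-0.48,0],"twist": 0,"hand": 1}])

```text
time: 3.8
tool_pos: [0.4513, 0.2166, 0.3117]
tool_rot: [0.0, 0.992, 0.125, 0.0]
contact_force: [0.6, -0.7, 0.4]
gripper_width: 1.001
grasp_force: 0.0
```

Emit:
apply_moves(targets=[{"translation": [0.1,-0.48,0.1],"twist": 0,"hand": 1},{"translation": [0.08,-0.48,0.2],"twist": 0,"hand": 1},{"translation": [0,0,0.45],"twist": 0,"hand": 1},{"translation": [0,0,0.16],"twist": 0,"hand": 1},{"translation": [0,0,0],"twist": 0,"hand": 1}])

```text
time: 4.3
tool_pos: [0.4438, 0.3087, 0.2178]
tool_rot: [0.001, 0.992, 0.125, -0.004]
contact_force: [-0.9, -0.2, 0.1]
gripper_width: 1.002
grasp_force: 0.0
```

```bash
python3 - <<'E'
from look import *
c=get_calibration('wrist')
im=save('wrist','w2')
print(state()['tool_pos'],yaw(),delta([.445,.317,.22],.249))
print(proj('wrist',[.4454,.3169,.08],c))
for d in regions_of('wrist','sleeve_mid'):
    v,u=np.nonzero(d['pixels']);print(d['score'],u.min(),u.max(),v.min(),v.max())
print([(d['point'],d['score']) for d in recognise('wrist','sleeve_mid')])
E
```

```text
[0.4452024  0.309145   0.22075657] 0.2494836619722927 (array([ 0.0174, -0.0766,  0.0076]), 'twist', np.float64(0.005))
[np.float64(274.07660524968196), np.float64(188.87548487118096)]
0.97 297 339 217 278
0.95 244 286 155 207
0.69 257 303 80 124
[([0.4359, 0.3272, 0.0722], 0.98), ([0.3944, 0.2618, 0.0632], 0.8), ([0.5204, 0.3317, 0.083], 0.59)]
```

View pics/w2.png

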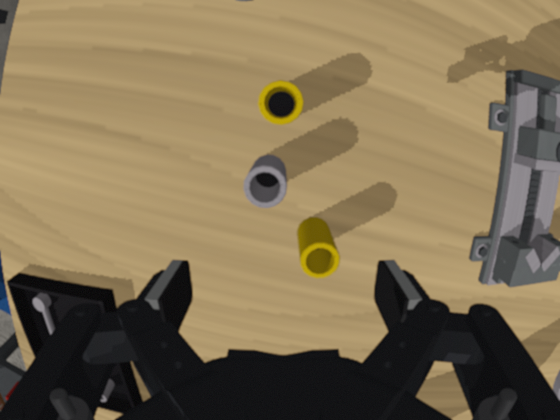

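The bright sleeve's rim is centred at about (266,186), between the two yellow look-alikes.

```bash
python3 - <<'E'
from look import *
c=get_calibration('wrist')
p=hit('wrist',(266,186),.08,c);print(p)
print([np.round(hit('wrist',q,.08,c),4) for q in((245,186),(287,186),(266,166),(266,207))])
print(delta([p[0],p[1],.07],.249))
E
```

```text
[0.4491107  0.32646889 0.08      ]
[array([0.4444, 0.3454, 0.08  ]), array([0.4539, 0.3077, 0.08  ]), array([0.4673, 0.3309, 0.08  ]), array([0.4295, 0.3218, 0.08  ])]
(array([ 0.0633, -0.1548,  1.5403]), 'twist', np.float64(0.003))
```

Emit:
apply_moves(targets=[{"translation": [0.063,-0.155,0],"twist": 0,"hand": 1},{"translation": [0,0,0.4],"twist": 0,"hand": 1},{"translation": [0,0,0.4],"twist": 0,"hand": 1},{"translation": [0,0,0.4],"twist": 0,"hand": 1},{"translation": [0,0,0.34],"twist": 0,"hand": 1},{"translation": [0,0,0],"twist": 0,"hand": 1},{"translation": [0,0,0],"twist": 0,"hand": 1}])

```text
time: 5.15
tool_pos: [0.4487, 0.3278, 0.0693]
tool_rot: [-0.0, 0.992, 0.125, 0.001]
contact_force: [0.8, 0.1, 1.1]
gripper_width: 1.001
grasp_force: 0.0
```

```bash
python3 - <<'E'
from look import *
c=get_calibration('wrist'); s=state()
im=save('wrist','w3'); T=s['tool_pos']
print(T, s['contact_force'], proj('wrist',[T[0],T[1],.08],c))
m=regions_of('wrist','sleeve_mid')
for d in m:
    v,u=np.nonzero(d['pixels']);print(d['score'],u.min(),u.max(),v.min(),v.max())
cv2.imwrite('pics/w3c.png',cv2.resize(im[180:420,140:420,::-1],None,fx=1.5,fy=1.5))
E
```

```text
[0.4486993  0.32780154 0.06926182] [0.8064663  0.13533905 1.07177601] [np.float64(282.7092947353497), np.float64(269.7759536443446)]
0.95 274 364 68 159
0.89 245 326 197 309
0.81 326 385 289 361
```

View pics/w3c.png

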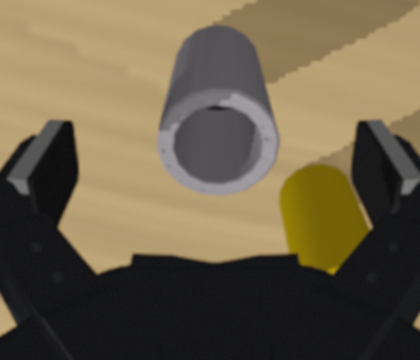

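The sleeve's rim is centred between the fingers at about (285,275), 2–3 mm from the TCP. I'll nudge, close and lift.

Emit:
apply_moves(targets=[{"translation": [-0.02,0.01,0],"twist": 0,"hand": 1},{"translation": [0,0,0],"twist": 0,"hand": 0.3},{"translation": [0,0,0],"twist": 0,"hand": 0.2},{"translation": [0,0,0],"twist": 0,"hand": 0.2},{"translation": [0,0,0],"twist": 0,"hand": 0.2},{"translation": [0,0,0],"twist": 0,"hand": 0.2},{"translation": [0,0,0],"twist": 0,"hand": 0.2},{"translation": [0,0,0],"twist": 0,"hand": 0.2}])

```text
time: 6.05
tool_pos: [0.4465, 0.3259, 0.0687]
tool_rot: [-0.0, 0.992, 0.125, 0.0]
contact_force: [-1.5, -0.3, 4.9]
gripper_width: 0.426
grasp_force: 59.5
```

Emit:
apply_moves(targets=[{"translation": [0,0,-0.3],"twist": 0,"hand": 0.2},{"translation": [0,0,-0.45],"twist": 0,"hand": 0.2},{"translation": [0,0,-0.45],"twist": 0,"hand": 0.2},{"translation": [0,0,-0.45],"twist": 0,"hand": 0.2},{"translation": [0,0,-0.45],"twist": 0,"hand": 0.2},{"translation": [0,0,-0.45],"twist": 0,"hand": 0.2},{"translation": [-0.1,0.45,0],"twist": 0,"hand": 0.2},{"translation": [-0.1,0.45,0],"twist": 0,"hand": 0.2}])

```text
time: 6.85
tool_pos: [0.4489, 0.2331, 0.3231]
tool_rot: [0.0, 0.992, 0.127, 0.0]
contact_force: [1.0, -1.3, -5.6]
gripper_width: 0.419
grasp_force: 61.2
```

Emit:
apply_moves(targets=[{"translation": [-0.1,0.45,0],"twist": 0,"hand": 0.2},{"translation": [-0.1,0.45,0],"twist": 0,"hand": 0.2},{"translation": [-0.1,0.45,0],"twist": 0,"hand": 0.2},{"translation": [-0.1,0.45,0],"twist": 0,"hand": 0.2},{"translation": [-0.1,0.45,0],"twist": 0,"hand": 0.2},{"translation": [-0.1,0.4,0],"twist": 0,"hand": 0.2},{"translation": [0,0,0],"twist": 0,"hand": 0.2},{"translation": [0,0,0],"twist": 0,"hand": 0.2}])

```text
time: 7.65
tool_pos: [0.4561, -0.0387, 0.3207]
tool_rot: [-0.001, 0.992, 0.124, -0.002]
contact_force: [0.3, 0.8, -4.7]
gripper_width: 0.422
grasp_force: 61.6
```

Emit:
apply_moves(targets=[{"translation": [0,0,0],"twist": 0,"hand": 0.2},{"translation": [0,0,0],"twist": 0,"hand": 0.2}])

```text
time: 7.85
tool_pos: [0.4566, -0.037, 0.3221]
tool_rot: [-0.0, 0.992, 0.126, -0.001]
contact_force: [0.1, 0.6, -4.2]
gripper_width: 0.421
grasp_force: 61.6
```

```bash
python3 - <<'E'
from look import *
import pickle
c=get_calibration('wrist'); s=state()
im=save('wrist','w4'); pickle.dump(c,open('c4.pkl','wb'))
print(s['tool_pos'],yaw(),s['joint_vel'].round(4),s['contact_force'])
p0=np.array(proj('wrist',[.528,-.026,.05],c)).astype(int);print(p0)
x0=p0[0]-80;y0=max(0,p0[1]-125);print(x0,y0)
k=im[y0:y0+250,x0:x0+160,::-1]
k=cv2.convertScaleAbs(cv2.resize(k,None,fx=3,fy=3,interpolation=cv2.INTER_CUBIC),alpha=1.25)
k=k[:600]
cv2.imwrite('pics/w4c.png',k)
E
```

```text
[ 0.4566224  -0.03700553  0.32209854] 0.25333759479770984 [ 0.0063 -0.005  -0.006   0.0003 -0.0014 -0.0016] [ 0.07440425  0.55620018 -4.2308373 ]
[288 113]
208 0
```

View pics/w4c.png

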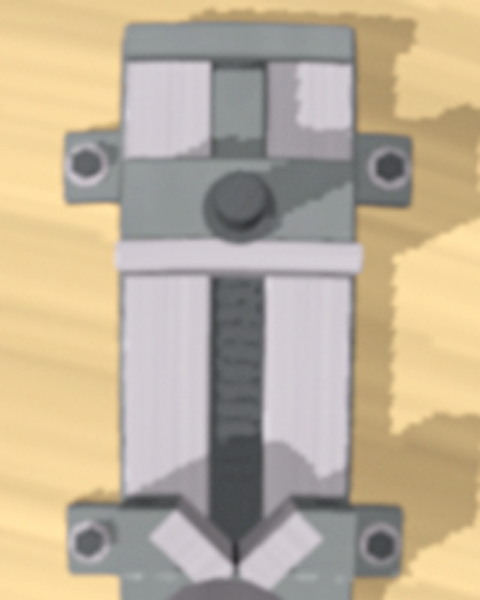

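```bash
python3 - <<'E'
from look import *
import pickle
c=pickle.load(open('c4.pkl','rb'))
h=lambda X,Y,z: hit('wrist',(208+X/3,Y/3),z,c)[:2]
P=h(241,197,.108);Rt=h(236,566,.07)
L=[h(116,265,.07),h(362,265,.07)];B1=[h(86,163,.018),h(390,165,.018)];B2=[h(90,540,.018),h(380,543,.018)]
M=[h(180,507,.07),h(293,507,.07)]
print('post',P,'root',Rt,'plate',L,np.linalg.norm(L[1]-L[0]),'bolts',np.linalg.norm(B1[1]-B1[0]),np.linalg.norm(B2[1]-B2[0]),'mouth',M,np.linalg.norm(M[1]-M[0]))
d=Rt-P;print('yaw post-root',np.arctan2(d[1],d[0])%(2*np.pi),np.linalg.norm(d))
d=(B2[0]+B2[1]-B1[0]-B1[1])/2;print('yaw bolts',np.arctan2(d[1],d[0])%(2*np.pi))
for q in (L,B1,B2,M):
    e=q[1]-q[0];print('cross yaw',(np.arctan2(e[1],e[0])-np.pi/2)%(2*np.pi), 'mid',(q[0]+q[1])/2)
E
```

```text
post [ 0.58003046 -0.01133304] root [ 0.4365011  -0.04721174] plate [array([0.54622245, 0.03146428]), array([ 0.5714928 , -0.06488544])] 0.09960853327760125 bolts 0.1393182059162177 0.13827148138513146 mouth [array([ 0.45511158, -0.01828127]), array([ 0.46692265, -0.06379549])] 0.047021752757837626
yaw post-root 3.3865474349364497 0.14794579677040848
yaw bolts 3.3878866816682915
cross yaw 3.3980927109944785 mid [ 0.55885762 -0.01671058]
cross yaw 3.3918907532802325 mid [ 0.61004816 -0.00382556]
cross yaw 3.3845590352303097 mid [ 0.43661898 -0.04742531]
cross yaw 3.3954949109057377 mid [ 0.46101711 -0.04103838]
```

```bash
python3 -c "
from look import *
print(delta([.4898,-.0337,.098],.2475))"
```

```text
(array([0.3288, 0.0489, 2.2436]), 'twist', np.float64(0.058))
```

Emit:
apply_moves(targets=[{"translation": [0.33,0.05,0.2],"twist": 0.05,"hand": 0.2},{"translation": [0,0,0.4],"twist": 0,"hand": 0.2},{"translation": [0,0,0.4],"twist": 0,"hand": 0.2},{"translation": [0,0,0.4],"twist": 0,"hand": 0.2},{"translation": [0,0,0.4],"twist": 0,"hand": 0.2},{"translation": [0,0,0.2],"twist": 0,"hand": 0.2},{"translation": [0,0,0],"twist": 0,"hand": 0.2},{"translation": [0,0,0],"twist": 0,"hand": 0.2}])

```text
time: 8.7
tool_pos: [0.4904, -0.0342, 0.1234]
tool_rot: [0.0, 0.992, 0.123, 0.0]
contact_force: [0.8, -0.4, -3.4]
gripper_width: 0.423
grasp_force: 61.2
```

```bash
python3 - <<'E'
from look import *
c=get_calibration('wrist')
im=save('wrist','w5')
print(delta([.4898,-.0337,.098],.2475),state()['contact_force'])
cv2.imwrite('pics/w5c.png',cv2.resize(im[120:420,140:420,::-1],None,fx=1.6,fy=1.6))
E
```

```text
(array([-0.0132, -0.0117,  0.2675]), 'twist', np.float64(-0.002)) [ 0.30087032 -0.14379417 -3.311317  ]
```

View pics/w5c.png

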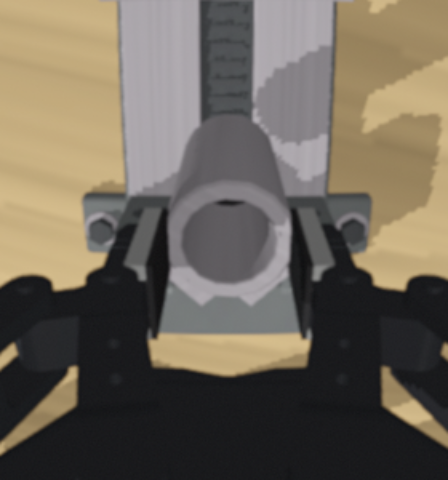

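The sleeve hangs centred over the ways, clear of the V. Lowering it now.

Emit:
apply_moves(targets=[{"translation": [-0.01,-0.01,0.14],"twist": 0,"hand": 0.2},{"translation": [0,0,0.13],"twist": 0,"hand": 0.2},{"translation": [0,0,0],"twist": 0,"hand": 0.2},{"translation": [0,0,0],"twist": 0,"hand": 0.2},{"translation": [0,0,0.015],"twist": 0,"hand": 0.2},{"translation": [0,0,0.01],"twist": 0,"hand": 0.2},{"translation": [0,0,0.01],"twist": 0,"hand": 0.2},{"translation": [0,0,0],"twist": 0,"hand": 0.2}])

```text
time: 9.55
tool_pos: [0.4893, -0.0341, 0.0929]
tool_rot: [0.0, 0.992, 0.123, 0.001]
contact_force: [0.7, 0.7, -3.1]
gripper_width: 0.416
grasp_force: 61.5
```

Emit:
apply_moves(targets=[{"translation": [0,0,0.005],"twist": 0,"hand": 0.2},{"translation": [0,0,0.005],"twist": 0,"hand": 0.2},{"translation": [0,0,0],"twist": 0,"hand": 0.2}])

```text
time: 9.85
tool_pos: [0.4897, -0.0342, 0.0929]
tool_rot: [0.0, 0.992, 0.123, 0.001]
contact_force: [-2.4, 0.3, 5.4]
gripper_width: 0.424
grasp_force: 62.4
```

On the bed. Releasing.

Emit:
apply_moves(targets=[{"translation": [0,0,0],"twist": 0,"hand": 0.6},{"translation": [0,0,0],"twist": 0,"hand": 0.8},{"translation": [0,0,0],"twist": 0,"hand": 1},{"translation": [0,0,0],"twist": 0,"hand": 1},{"translation": [0,0,0],"twist": 0,"hand": 1},{"translation": [0,0,0],"twist": 0,"hand": 1},{"translation": [0,0,0],"twist": 0,"hand": 1},{"translation": [0,0,0],"twist": 0,"hand": 1}])

```text
time: 10.65
tool_pos: [0.4888, -0.034, 0.0913]
tool_rot: [-0.0, 0.992, 0.123, -0.0]
contact_force: [0.8, -0.3, -0.4]
gripper_width: 1.0
grasp_force: 0.0
```

Emit:
apply_moves(targets=[{"translation": [0,0,-0.2],"twist": 0,"hand": 1},{"translation": [0,0,-0.4],"twist": 0,"hand": 1},{"translation": [0,0,-0.4],"twist": 0,"hand": 1},{"translation": [0,0,-0.4],"twist": 0,"hand": 0.5},{"translation": [0,0,0],"twist": 0,"hand": 0},{"translation": [0,0,0],"twist": 0,"hand": 0},{"translation": [0,0,0],"twist": 0,"hand": 0},{"translation": [0,0,0],"twist": 0,"hand": 0}])

```text
time: 11.45
tool_pos: [0.4878, -0.0338, 0.2292]
tool_rot: [-0.001, 0.992, 0.123, -0.002]
contact_force: [1.2, 0.3, 0.0]
gripper_width: 0.144
grasp_force: 0.0
```

```bash
python3 - <<'E'
from look import *
c=get_calibration('wrist')
im=save('wrist','w6');s=state();print(s['tool_pos'],s['gripper_width'])
ex=np.array([-.9695,-.245]);rt=np.array([.4365,-.0472]);post=rt-.148*ex
print('post proj',proj('wrist',[*post,.108],c),'sleeve',proj('wrist',[*(rt-.055*ex),.104],c))
for d in regions_of('wrist','sleeve_mid'):
    v,u=np.nonzero(d['pixels']);print(d['score'],u.min(),u.max(),v.min(),v.max())
# behind post: fingers half-width 11 + post radius 10 + gap 12 => 33mm behind
t=post-.035*ex;print(t,delta([*t,.2],.2475))
cv2.imwrite('pics/w6c.png',im[:,:,::-1])
E
```

```text
[ 0.48789109 -0.0338542   0.22931701] 0.05412356670735266
post proj [np.float64(283.2479131800161), np.float64(85.4973789085769)] sleeve [np.float64(283.39784433287446), np.float64(194.66746430584556)]
0.96 0 46 82 113
0.91 261 306 160 216
0.74 22 77 186 230
[ 0.6139185 -0.002365 ] (array([1.2977, 0.0029, 0.2962]), 'twist', np.float64(-0.012))
```

View pics/w6c.png

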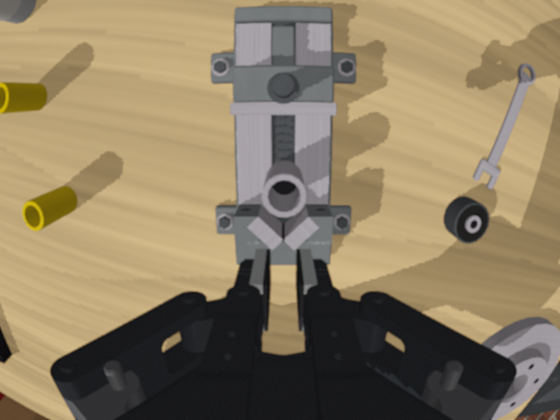

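The view confirms the sleeve standing at (284,195) and the post at (284,85), as predicted. Next, the closed fingers go behind the post.

Emit:
apply_moves(targets=[{"translation": [0.45,0,0],"twist": 0,"hand": 0},{"translation": [0.45,0,0],"twist": 0,"hand": 0},{"translation": [0.4,0,0],"twist": 0,"hand": 0},{"translation": [0,0,0],"twist": 0,"hand": 0},{"translation": [0,0,0.4],"twist": 0,"hand": 0},{"translation": [0,0,0.4],"twist": 0,"hand": 0},{"translation": [0,0,0.4],"twist": 0,"hand": 0},{"translation": [0,0,0.07],"twist": 0,"hand": 0}])

```text
time: 12.35
tool_pos: [0.6098, -0.0019, 0.0974]
tool_rot: [-0.001, 0.992, 0.123, -0.006]
contact_force: [-0.6, -0.0, -0.9]
gripper_width: 0.003
grasp_force: 0.0
```

Emit:
apply_moves(targets=[{"translation": [0,0,0],"twist": 0,"hand": 0},{"translation": [0,0,0],"twist": 0,"hand": 0},{"translation": [-0.03,0,0],"twist": 0,"hand": 0},{"translation": [-0.03,0,0],"twist": 0,"hand": 0},{"translation": [-0.03,0,0],"twist": 0,"hand": 0},{"translation": [0,0,0],"twist": 0,"hand": 0}])

```text
time: 12.95
tool_pos: [0.606, -0.0047, 0.105]
tool_rot: [0.0, 0.992, 0.123, 0.0]
contact_force: [0.8, -0.9, 0.2]
gripper_width: 0.002
grasp_force: 0.0
```

```bash
cat > st.py <<'E'
from look import *
ex=np.array([-.9695,-.245]);ey=np.array([.245,-.9695]);rt=np.array([.4365,-.0472])
s=state();f=s['contact_force'][:2];p=s['tool_pos'][:2]-rt
print('t',s['time'],'vise x,y mm',(95+p@ex*1e3).round(2),(p@ey*1e3).round(2),'z',s['tool_pos'][2].round(4),'push',(-f@ex).round(2),'lat',(f@ey).round(2),'fz',s['contact_force'][2].round(2),'w',s['gripper_width'].round(2))
E
python3 st.py
```

```text
Traceback (most recent call last):
  File "st.py", line 4, in <module>
    print('t',s['time'],'vise x,y mm',(95+p@ex*1e3).round(2),(p@ey*1e3).round(2),'z',s['tool_pos'][2].round(4),'push',(-f@ex).round(2),'lat',(f@ey).round(2),'fz',s['contact_force'][2].round(2),'w',s['gripper_width'].round(2))
                                                                                                                                                                                                     ^^^^^^^^^^^^^^^^^^^^^^^^
AttributeError: 'float' object has no attribute 'round'
```

Emit:
apply_moves(targets=[{"translation": [-0.015,0,0.02],"twist": 0,"hand": 0},{"translation": [-0.015,0,0],"twist": 0,"hand": 0},{"translation": [-0.015,0,0],"twist": 0,"hand": 0},{"translation": [-0.015,0,0],"twist": 0,"hand": 0},{"translation": [-0.015,0,0],"twist": 0,"hand": 0},{"translation": [0,0,0],"twist": 0,"hand": 0}])

```text
time: 13.55
tool_pos: [0.5989, -0.0064, 0.1025]
tool_rot: [0.0, 0.992, 0.123, 0.0]
contact_force: [-0.1, -0.2, 0.4]
gripper_width: -0.003
grasp_force: 0.1
```

```bash
sed -i "s/s\['gripper_width'\].round(2)/round(s['gripper_width'],2)/" st.py; python3 st.py
```

```text
t 13.55 vise x,y mm -72.45 0.22 z 0.1025 push -0.15 lat 0.16 fz 0.37 w -0.0
```

Emit:
apply_moves(targets=[{"translation": [-0.01,0,0],"twist": 0,"hand": 0},{"translation": [-0.01,0,0],"twist": 0,"hand": 0},{"translation": [-0.01,0,0],"twist": 0,"hand": 0},{"translation": [-0.01,0,0],"twist": 0,"hand": 0},{"translation": [0,0,0],"twist": 0,"hand": 0}])

```text
time: 14.05
tool_pos: [0.5951, -0.0074, 0.1025]
tool_rot: [0.0, 0.992, 0.123, 0.0]
contact_force: [0.4, 0.7, 0.7]
gripper_width: -0.001
grasp_force: 0.8
```

```bash
python3 st.py
```

```text
t 14.05 vise x,y mm -68.49 0.24 z 0.1025 push 0.59 lat -0.53 fz 0.74 w -0.0
```

Emit:
apply_moves(targets=[{"translation": [-0.01,0,0],"twist": 0,"hand": 0},{"translation": [-0.01,0,0],"twist": 0,"hand": 0},{"translation": [-0.01,0,0],"twist": 0,"hand": 0},{"translation": [-0.01,0,0],"twist": 0,"hand": 0},{"translation": [0,0,0],"twist": 0,"hand": 0}])

```text
time: 14.55
tool_pos: [0.5912, -0.0084, 0.1026]
tool_rot: [0.0, 0.992, 0.123, 0.0]
contact_force: [0.8, 0.5, 2.5]
gripper_width: 0.001
grasp_force: 1.2
```

```bash
python3 st.py
```

```text
t 14.55 vise x,y mm -64.51 0.24 z 0.1026 push 0.9 lat -0.28 fz 2.47 w 0.0
```

```bash
python3 - <<'E'
from look import *
im=save('wrist','w7');c=get_calibration('scene')
a=grab_frame('scene')
p=proj('scene',[.58,-.01,.09],c);print(p)
x,y=int(p[0]),int(p[1])
k=cv2.resize(a[y-60:y+45,x-75:x+75],(560,392),interpolation=cv2.INTER_CUBIC)
w=cv2.resize(im[200:420,160:420],(240,203))
o=np.zeros((392,800,3),np.uint8);o[:,:560]=k;o[:203,560:]=w
cv2.imwrite('pics/w7c.png',o[:,:,::-1])
E
```

```text
[np.float64(286.386160161749), np.float64(222.6861531553317)]
```

View pics/w7c.png

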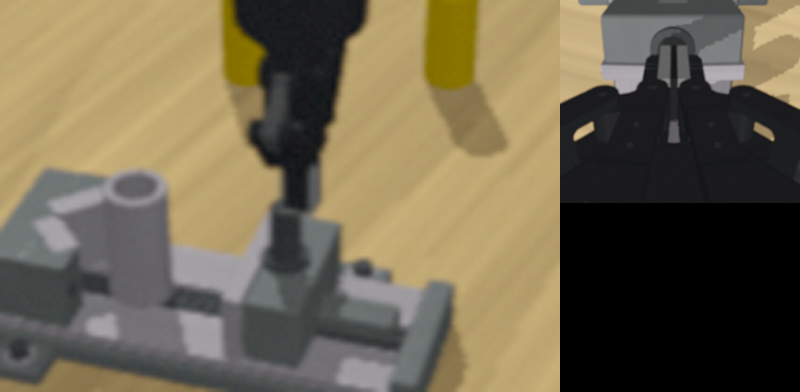

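```bash
python3 - <<'E'
from look import *
c=get_calibration('scene');print(c['pose'][:3,3])
T=state()['tool_pos']
ex=np.array([-.9695,-.245]);rt=np.array([.4365,-.0472])
def cr(P):
    p=proj('scene',P,c); return np.round([(p[0]-211)*560/150,(p[1]-162)*392/105],0)
for n,P in {'tcp':T,'tip':T-[0,0,.022],'tipx+11':T+np.array([*(-ex*.011),-.022]),'tipx-11':T+np.array([*(ex*.011),-.022])}.items(): print(n,cr(P))
for x in (-53,-48,-43):
    q=rt+ex*(x-95)/1e3; print(x,'post top',cr([*q,.108]),'base',cr([*q,.07]))
print(cr([*(rt-.055*ex),.104]))
E
```

```text
[ 1.03314448 -0.75454218  0.72737154]
tcp [299. 214.]
tip [299. 244.]
tipx+11 [317. 247.]
tipx-11 [281. 240.]
-53 post top [280. 203.] base [281. 254.]
-48 post top [272. 201.] base [273. 253.]
-43 post top [264. 200.] base [265. 251.]
[134. 183.]
```

The tips' height relative to the post is unclear in this view. The scene crop shows the post at (287,207–255), and the fingers seem to end near its top. I'll check numerically, comparing the post area before and now.

```bash
python3 - <<'E'
from look import *
a=cv2.imread('pics/s0.png').mean(2).astype(int);b=grab_frame('scene').mean(2).astype(int)
print('cols',list(range(280,302)))
for v in range(204,236): print(v,' '.join(f'{x:3d}' for x in a[v,280:302]),' | ',' '.join(f'{x:3d}' for x in b[v,280:302]))
E
python3 st.py
```

```text
cols [280, 281, 282, 283, 284, 285, 286, 287, 288, 289, 290, 291, 292, 293, 294, 295, 296, 297, 298, 299, 300, 301]
204 152 150 150 150 149 150 150 151 148 148 146 146 147 147 146 146 144 142 143 144 147 148  |  117  69  27  23  26  26  24  20  22  21  25  24  28  29  24  34  76 125 143 148 150 152
205 150 148 149 150 149 149 149 149 147 146 147 146 146 146 145 145 142 142 145 146 148 149  |  136  97  49  26  26  27  29  25  27  23  20  24  26  26  36  43  79 125 147 150 151 153
206 149 148 149 150 150 150 148 148 147 146 146 147 146 146 143 142 142 145 147 149 149 149  |  146 125  93  71  66  60  45  29  27  27  23  24  25  38  58  67  87 129 148 152 153 152
207 149 149 149 150 150 150 147 146 147 146 146 146 145 144 143 142 144 147 147 149 149 148  |  152 147 135 128 124 111  80  40  21  25  25  20  27  48  79  87  97 132 150 153 152 151
208 149 151 151 149 148 148 147 146 147 146 146 144 142 142 143 145 147 148 148 150 148 146  |  153 154 151 150 147 133  95  50  28  25  27  19  32  58  85  91 101 134 150 152 151 149
209 149 150 150 149 147 147 146 146 146 145 144 143 142 142 144 
[... 4278 characters left out ...]
7  60  52  49  50  50  51  53  54  53  69  98 111 106  88  70  64  62  72
233 117  86  64  56  53  50  47  49  48  51  48  48  59  80 101 107  97  78  64  64  63  69  |  121  89  68  58  54  52  52  51  51  51  50  52  60  80 104 112  98  80  67  64  63  69
234 109 102  90  70  57  51  51  48  51  51  52  61  74  95 107 105  87  68  62  62  61  69  |  113 104  92  73  58  53  51  49  51  55  56  62  78  98 111 107  89  71  64  65  64  69
235 107 112 110  96  80  70  65  62  64  67  71  76  80  97 105  97  77  66  62  63  63  76  |  110 115 112  97  83  73  67  65  65  69  73  77  83 101 108  99  81  67  65  63  66  79
t 14.7 vise x,y mm -64.49 0.23 z 0.1025 push 0.67 lat -0.14 fz 2.59 w -0.0
```

The numbers settle it: the jaw hasn't moved, and the shut fingertips are resting on top of the post (fz about 2.5 N). So the tips reach less far than I assumed. I'll lift off, back away and go lower, feeling for the jaw top.

Emit:
apply_moves(targets=[{"translation": [0,0,-0.05],"twist": 0,"hand": 0},{"translation": [0.1,0,0],"twist": 0,"hand": 0},{"translation": [0.09,0,0],"twist": 0,"hand": 0},{"translation": [0,0,0.05],"twist": 0,"hand": 0},{"translation": [0,0,0.02],"twist": 0,"hand": 0},{"translation": [0,0,0.02],"twist": 0,"hand": 0},{"translation": [0,0,0.02],"twist": 0,"hand": 0},{"translation": [0,0,0],"twist": 0,"hand": 0}])

```text
time: 15.5
tool_pos: [0.609, -0.0037, 0.0957]
tool_rot: [-0.0, 0.992, 0.123, -0.001]
contact_force: [0.2, -0.5, 0.4]
gripper_width: -0.004
grasp_force: 0.0
```

```bash
cat >> st.py <<'E'
import sys
if len(sys.argv)>1:
    b=grab_frame('scene').mean(2).astype(int)
    c0,c1=281,308
    print('cols',c0,c1)
    for v in range(212,242,1): print(v,' '.join(f'{x:3d}' for x in b[v,c0:c1]))
E
python3 st.py 1
```

```text
t 15.5 vise x,y mm -82.92 0.07 z 0.0957 push 0.08 lat 0.52 fz 0.43 w -0.0
cols 281 308
212 151 151 151 150 151 150 149 146 146 146 148 147 139 111  67  32  26  26  24  25  49  81  92  97 127 147 153
213 151 150 151 150 150 147 146 144 145 149 152 153 145 117  71  33  28  31  26  31  51  83  91  98 128 147 154
214 150 150 150 148 142 134 130 131 140 147 152 153 145 117  72  32  27  26  28  31  51  82  92 100 132 150 153
215 151 151 145 130 113 101  95  97 110 127 142 150 145 115  71  32  28  27  27  27  53  82  93 101 133 151 152
216 150 144 126 100  84  79  78  76  83  95 118 140 141 113  70  34  26  31  28  28  52  84  93  99 133 150 152
217 148 136 111  82  77  78  79  77  77  81 105 134 138 115  66  34  30  25  25  29  51  82  93  98 132 151 151
218 149 136 104  76  70  75  76  74  73  73 100 133 139 114  70  34  28  27  25  29  49  82  90  95 129 148 151
219 148 140 107  66  58  62  63  61  58  62  94 129 135 111  67  33  29  25  27  31  50  81  91  99 130 148 152
220 152 143 106  59  46  47  48  50  46  53  81 113 119  98  59  30  29  28  26  27  47  82  98 115 138 149 151
221 1
[... 1646 characters left out ...]
  78 108 130 144 129  95  74
236 117 117 113 101  87  81  78  78  80  80  83  85  94  97  90  73  66  66  65  68  90 126 149 155 148 137 124
237 118 117 118 113  97  85  83  82  82  83  82  84  94  94  80  68  66  65  65  69  93 126 149 158 158 155 154
238 118 118 119 116  99  85  82  81  84  82  80  83  84  83  73  67  65  65  65  74 103 135 152 158 159 159 159
239 118 118 118 115  98  86  83  82  81  82  84  81  79  72  66  65  64  67  67  79 103 125 144 156 158 158 158
240 117 118 116 115 100  87  82  82  83  83  83  82  76  70  65  64  66  68  71  82  98 110 123 144 153 156 156
241 117 117 116 115 110  95  85  81  81  84  81  80  73  66  65  66  70  74  76  79  84  89  98 123 138 143 148
```

```bash
python3 - <<'E'
from look import *
T=state()['tool_pos']
for z in (.1,.095,.09,.085,.08,.074): print(z,np.round(proj('scene',[T[0],T[1],z]),1))
for x in (-57,-55,-53):
    q=np.array([.4365,-.0472])+np.array([-.9695,-.245])*(x-95)/1e3; print(x,np.round(proj('scene',[*q,.108]),1))
E
```

```text
0.1 [299.2 221.6]
0.095 [299.2 223.4]
0.09 [299.2 225.2]
0.085 [299.2 227. ]
0.08 [299.1 228.8]
0.074 [299.1 231. ]
-57 [287.8 216.6]
-55 [287.  216.5]
-53 [286.1 216.3]
```

Both cues put the shut tips about 5 mm above the TCP height. Going 20 mm lower.

Emit:
apply_moves(targets=[{"translation": [0,0,0.04],"twist": 0,"hand": 0},{"translation": [0,0,0.04],"twist": 0,"hand": 0},{"translation": [0,0,0.03],"twist": 0,"hand": 0},{"translation": [0,0,0.02],"twist": 0,"hand": 0},{"translation": [0,0,0],"twist": 0,"hand": 0}])

```text
time: 16.05
tool_pos: [0.6092, -0.0036, 0.0827]
tool_rot: [-0.0, 0.992, 0.123, -0.0]
contact_force: [-0.0, -0.7, -0.6]
gripper_width: -0.003
grasp_force: 0.0
```

```bash
python3 st.py 1|sed -n '1,2p;10,28p'
```

```text
t 16.05 vise x,y mm -83.07 0.07 z 0.0827 push -0.2 lat 0.63 fz -0.64 w -0.0
cols 281 308
219 148 140 107  67  56  60  63  59  57  60  93 130 136 112  69  34  31  30  27  32  51  82  92 101 133 148 151
220 153 143 106  59  43  47  49  48  48  53  82 113 120 102  66  35  30  28  28  28  51  85  92  99 131 149 152
221 155 145 107  60  43  42  45  47  47  53  75 103 111  96  64  35  28  30  27  27  52  81  92  96 131 149 151
222 159 146 108  60  46  46  47  47  46  52  76 104 109  96  64  37  27  26  27  29  51  82  92  97 130 149 151
223 162 145 105  58  43  43  46  45  47  51  77 104 109  95  63  34  28  28  26  28  50  84  92  95 130 148 151
224 161 146 105  59  46  45  47  46  46  49  75 102 109  94  59  33  25  25  26  29  50  79  92 102 132 148 152
225 162 146 104  60  44  44  48  45  45  52  76 101 111  95  67  38  28  29  27  27  49  81 102 120 140 151 156
226 160 144 103  59  42  46  46  48  48  51  73  99 112 105  83  62  54  48  41  39  56  86 113 136 149 155 159
227 156 134  92  54  45  45  47  45  47  48  65  90 105 113 106  99  95  87  76  66  74 101 129 146 154 159 160
228
[... 416 characters left out ...]
  81 121 148 155 149 137 125
232  90  69  67  61  53  53  49  52  52  52  50  54  70  99 112 107  88  70  66  65  74 103 124 128 115 100  86
233  89  70  58  54  51  52  51  52  50  51  53  60  82 105 113  99  80  69  66  64  72  95 116 122 102  77  71
234 106  93  73  59  54  52  52  53  54  56  62  79 100 112 107  90  73  65  65  64  73  96 122 136 113  73  57
235 115 114  98  84  73  69  64  67  70  75  77  85 101 109  99  82  69  67  65  65  79 107 130 144 128  96  74
236 117 117 114 102  88  80  80  78  81  81  82  84  92  97  89  72  66  65  65  67  92 126 147 155 149 137 127
237 117 119 119 113  98  86  83  82  82  83  81  85  95  94  81  69  67  65  65  68  92 126 151 158 156 156 154
```

Emit:
apply_moves(targets=[{"translation": [-0.02,0,0.03],"twist": 0,"hand": 0},{"translation": [-0.02,0,0.03],"twist": 0,"hand": 0},{"translation": [-0.015,0,0],"twist": 0,"hand": 0},{"translation": [-0.015,0,0],"twist": 0,"hand": 0},{"translation": [-0.015,0,0],"twist": 0,"hand": 0},{"translation": [-0.015,0,0],"twist": 0,"hand": 0},{"translation": [0,0,0],"twist": 0,"hand": 0}])

```text
time: 16.8
tool_pos: [0.6013, -0.0057, 0.0774]
tool_rot: [-0.0, 0.992, 0.123, 0.002]
contact_force: [7.5, 1.0, -6.3]
gripper_width: -0.005
grasp_force: 3.4
```

```bash
python3 st.py
```

```text
t 16.8 vise x,y mm -74.97 0.19 z 0.0774 push 7.5 lat 0.83 fz -6.29 w -0.0
```

Contact with the post: 7.5 N, at a compliance of about 4 N/mm. Sliding the jaw.

Emit:
apply_moves(targets=[{"translation": [-0.02,0,0],"twist": 0,"hand": 0},{"translation": [-0.02,0,0],"twist": 0,"hand": 0},{"translation": [-0.02,0,0],"twist": 0,"hand": 0},{"translation": [-0.02,0,0],"twist": 0,"hand": 0},{"translation": [-0.02,0,0],"twist": 0,"hand": 0},{"translation": [-0.02,0,0],"twist": 0,"hand": 0},{"translation": [-0.02,0,0],"twist": 0,"hand": 0},{"translation": [-0.02,0,0],"twist": 0,"hand": 0}])

```text
time: 17.6
tool_pos: [0.5862, -0.0096, 0.0775]
tool_rot: [-0.0, 0.992, 0.123, 0.003]
contact_force: [7.9, 2.2, -6.1]
gripper_width: 0.002
grasp_force: 4.0
```

```bash
python3 st.py;python3 - <<'E'
from look import *
for cam in ('scene',):
    grab_frame(cam)
    print([(np.round(d['point'],4),round(d['score'],2)) for d in recognise(cam,'jaw_post')])
E
```

```text
t 17.6 vise x,y mm -59.34 0.18 z 0.0775 push 8.14 lat -0.16 fz -6.12 w 0.0
[(array([ 0.5749, -0.0305,  0.0575]), 0.87)]
```

Emit:
apply_moves(targets=[{"translation": [-0.025,0,0],"twist": 0,"hand": 0},{"translation": [-0.025,0,0],"twist": 0,"hand": 0},{"translation": [-0.025,0,0],"twist": 0,"hand": 0},{"translation": [-0.025,0,0],"twist": 0,"hand": 0},{"translation": [-0.025,0,0],"twist": 0,"hand": 0},{"translation": [-0.025,0,0],"twist": 0,"hand": 0},{"translation": [-0.025,0,0],"twist": 0,"hand": 0},{"translation": [-0.025,0,0],"twist": 0,"hand": 0}])

```text
time: 18.5
tool_pos: [0.5668, -0.0144, 0.0775]
tool_rot: [-0.0, 0.992, 0.123, 0.003]
contact_force: [8.8, 2.1, -5.4]
gripper_width: -0.001
grasp_force: 4.0
```

Emit:
apply_moves(targets=[{"translation": [-0.015,0,0],"twist": 0,"hand": 0},{"translation": [-0.015,0,0],"twist": 0,"hand": 0},{"translation": [-0.01,0,0],"twist": 0,"hand": 0},{"translation": [-0.01,0,0],"twist": 0,"hand": 0},{"translation": [-0.01,0,0],"twist": 0,"hand": 0},{"translation": [-0.01,0,0],"twist": 0,"hand": 0},{"translation": [-0.01,0,0],"twist": 0,"hand": 0},{"translation": [-0.01,0,0],"twist": 0,"hand": 0}])

```text
time: 19.3
tool_pos: [0.5581, -0.0167, 0.0775]
tool_rot: [-0.0, 0.992, 0.123, 0.003]
contact_force: [7.7, 1.8, -5.6]
gripper_width: -0.001
grasp_force: 4.0
```

```bash
python3 st.py
```

```text
t 19.3 vise x,y mm -30.34 0.17 z 0.0775 push 7.93 lat 0.18 fz -5.6 w -0.0
```

Emit:
apply_moves(targets=[{"translation": [-0.01,0,0],"twist": 0,"hand": 0},{"translation": [-0.01,0,0],"twist": 0,"hand": 0},{"translation": [-0.01,0,0],"twist": 0,"hand": 0},{"translation": [-0.01,0,0],"twist": 0,"hand": 0},{"translation": [-0.01,0,0],"twist": 0,"hand": 0},{"translation": [-0.01,0,0],"twist": 0,"hand": 0},{"translation": [-0.01,0,0],"twist": 0,"hand": 0},{"translation": [-0.01,0,0],"twist": 0,"hand": 0}])

```text
time: 20.1
tool_pos: [0.5506, -0.0185, 0.0775]
tool_rot: [-0.0, 0.992, 0.123, 0.003]
contact_force: [9.0, 1.3, -5.6]
gripper_width: 0.004
grasp_force: 4.5
```

Emit:
apply_moves(targets=[{"translation": [-0.01,0,0],"twist": 0,"hand": 0},{"translation": [-0.01,0,0],"twist": 0,"hand": 0},{"translation": [-0.01,0,0],"twist": 0,"hand": 0},{"translation": [-0.01,0,0],"twist": 0,"hand": 0},{"translation": [-0.01,0,0],"twist": 0,"hand": 0},{"translation": [-0.01,0,0],"twist": 0,"hand": 0},{"translation": [-0.01,0,0],"twist": 0,"hand": 0},{"translation": [-0.01,0,0],"twist": 0,"hand": 0}])

```text
time: 20.9
tool_pos: [0.5428, -0.0205, 0.0775]
tool_rot: [-0.0, 0.992, 0.123, 0.003]
contact_force: [8.6, 2.4, -7.0]
gripper_width: -0.003
grasp_force: 4.5
```

```bash
python3 st.py
```

```text
t 20.9 vise x,y mm -14.6 0.11 z 0.0775 push 8.94 lat -0.21 fz -6.98 w -0.0
```

Emit:
apply_moves(targets=[{"translation": [-0.01,0,0],"twist": 0,"hand": 0},{"translation": [-0.01,0,0],"twist": 0,"hand": 0},{"translation": [-0.01,0,0],"twist": 0,"hand": 0},{"translation": [-0.01,0,0],"twist": 0,"hand": 0},{"translation": [-0.01,0,0],"twist": 0,"hand": 0},{"translation": [-0.01,0,0],"twist": 0,"hand": 0},{"translation": [-0.01,0,0],"twist": 0,"hand": 0}])

```text
time: 21.6
tool_pos: [0.536, -0.0222, 0.0775]
tool_rot: [-0.0, 0.992, 0.123, 0.003]
contact_force: [8.9, 2.0, -7.1]
gripper_width: 0.002
grasp_force: 4.5
```

```bash
python3 st.py
```

```text
t 21.6 vise x,y mm -7.58 0.1 z 0.0775 push 9.07 lat 0.28 fz -7.08 w 0.0
```

Emit:
apply_moves(targets=[{"translation": [-0.005,0,0],"twist": 0,"hand": 0},{"translation": [-0.005,0,0],"twist": 0,"hand": 0},{"translation": [-0.005,0,0],"twist": 0,"hand": 0},{"translation": [-0.005,0,0],"twist": 0,"hand": 0},{"translation": [-0.005,0,0],"twist": 0,"hand": 0}])

```text
time: 22.1
tool_pos: [0.5336, -0.0228, 0.0775]
tool_rot: [-0.0, 0.992, 0.123, 0.003]
contact_force: [9.7, 1.9, -6.8]
gripper_width: -0.001
grasp_force: 4.5
```

Emit:
apply_moves(targets=[{"translation": [-0.005,0,0],"twist": 0,"hand": 0},{"translation": [-0.005,0,0],"twist": 0,"hand": 0},{"translation": [-0.005,0,0],"twist": 0,"hand": 0}])

```text
time: 22.4
tool_pos: [0.5321, -0.0231, 0.0775]
tool_rot: [-0.0, 0.992, 0.123, 0.003]
contact_force: [9.4, 2.6, -7.3]
gripper_width: -0.003
grasp_force: 4.5
```

```bash
python3 st.py
```

```text
t 22.4 vise x,y mm -3.55 0.1 z 0.0775 push 9.81 lat -0.24 fz -7.25 w -0.0
```

Emit:
apply_moves(targets=[{"translation": [-0.005,0,0],"twist": 0,"hand": 0},{"translation": [-0.005,0,0],"twist": 0,"hand": 0},{"translation": [-0.005,0,0],"twist": 0,"hand": 0}])

```text
time: 22.7
tool_pos: [0.5307, -0.0235, 0.0775]
tool_rot: [-0.0, 0.992, 0.123, 0.003]
contact_force: [9.3, 2.5, -7.6]
gripper_width: -0.0
grasp_force: 4.5
```

Emit:
apply_moves(targets=[{"translation": [-0.005,0,0],"twist": 0,"hand": 0},{"translation": [-0.005,0,0],"twist": 0,"hand": 0}])

```text
time: 22.9
tool_pos: [0.5297, -0.0238, 0.0775]
tool_rot: [-0.0, 0.992, 0.123, 0.003]
contact_force: [8.6, 2.5, -7.3]
gripper_width: 0.002
grasp_force: 4.5
```

```bash
python3 st.py
```

```text
t 22.9 vise x,y mm -1.07 0.09 z 0.0775 push 8.93 lat -0.34 fz -7.32 w 0.0
```

Emit:
apply_moves(targets=[{"translation": [-0.004,0,0],"twist": 0,"hand": 0},{"translation": [-0.004,0,0],"twist": 0,"hand": 0}])

```text
time: 23.1
tool_pos: [0.5289, -0.0239, 0.0775]
tool_rot: [-0.0, 0.992, 0.123, 0.003]
contact_force: [7.5, 2.5, -7.3]
gripper_width: -0.002
grasp_force: 4.5
```

Emit:
apply_moves(targets=[{"translation": [-0.004,0,0],"twist": 0,"hand": 0},{"translation": [-0.004,0,0],"twist": 0,"hand": 0}])

```text
time: 23.3
tool_pos: [0.5285, -0.0241, 0.0776]
tool_rot: [-0.0, 0.992, 0.123, 0.004]
contact_force: [10.6, 3.2, -7.9]
gripper_width: 0.001
grasp_force: 5.5
```

```bash
python3 st.py
```

```text
t 23.3 vise x,y mm 0.11 0.11 z 0.0776 push 11.03 lat -0.47 fz -7.91 w 0.0
```

Force is starting to rise at the expected seating position. Increasing gently.

Emit:
apply_moves(targets=[{"translation": [-0.004,0,0],"twist": 0,"hand": 0},{"translation": [-0.004,0,0],"twist": 0,"hand": 0},{"translation": [0,0,0],"twist": 0,"hand": 0}])

```text
time: 23.6
tool_pos: [0.5277, -0.0242, 0.0776]
tool_rot: [-0.0, 0.992, 0.123, 0.004]
contact_force: [10.3, 2.6, -8.3]
gripper_width: 0.003
grasp_force: 5.3
```

```bash
python3 st.py
```

```text
t 23.6 vise x,y mm 0.92 0.1 z 0.0776 push 10.64 lat 0.05 fz -8.34 w 0.0
```

Emit:
apply_moves(targets=[{"translation": [-0.004,0,0],"twist": 0,"hand": 0},{"translation": [-0.004,0,0],"twist": 0,"hand": 0},{"translation": [0,0,0],"twist": 0,"hand": 0}])

```text
time: 23.9
tool_pos: [0.5275, -0.0243, 0.0776]
tool_rot: [-0.0, 0.992, 0.123, 0.005]
contact_force: [12.5, 2.5, -9.6]
gripper_width: 0.005
grasp_force: 6.4
```

```bash
python3 st.py
```

```text
t 23.9 vise x,y mm 1.15 0.11 z 0.0776 push 12.73 lat 0.65 fz -9.62 w 0.01
```

Now nearly stopped (0.2 mm for 0.8 mm commanded), so it is seated. Building up to about 22.5 N total.

Emit:
apply_moves(targets=[{"translation": [-0.005,0,0],"twist": 0,"hand": 0},{"translation": [-0.005,0,0],"twist": 0,"hand": 0},{"translation": [0,0,0],"twist": 0,"hand": 0}])

```text
time: 24.2
tool_pos: [0.5275, -0.0243, 0.0777]
tool_rot: [-0.0, 0.992, 0.122, 0.006]
contact_force: [16.4, 3.5, -11.6]
gripper_width: -0.004
grasp_force: 8.3
```

```bash
python3 st.py
```

```text
t 24.2 vise x,y mm 1.15 0.14 z 0.0777 push 16.73 lat 0.64 fz -11.64 w -0.0
```

Emit:
apply_moves(targets=[{"translation": [-0.004,0,0],"twist": 0,"hand": 0},{"translation": [-0.004,0,0],"twist": 0,"hand": 0},{"translation": [-0.004,0,0],"twist": 0,"hand": 0},{"translation": [0,0,0],"twist": 0,"hand": 0}])

```text
time: 24.6
tool_pos: [0.5275, -0.0244, 0.0778]
tool_rot: [-0.0, 0.992, 0.122, 0.008]
contact_force: [19.8, 5.9, -15.3]
gripper_width: 0.0
grasp_force: 10.5
```

```bash
python3 st.py
```

```text
t 24.6 vise x,y mm 1.2 0.14 z 0.0778 push 20.63 lat -0.86 fz -15.3 w 0.0
```

Emit:
apply_moves(targets=[{"translation": [-0.005,0,0],"twist": 0,"hand": 0},{"translation": [0,0,0],"twist": 0,"hand": 0},{"translation": [0,0,0],"twist": 0,"hand": 0},{"translation": [0,0,0],"twist": 0,"hand": 0},{"translation": [0,0,0],"twist": 0,"hand": 0},{"translation": [0,0,0],"twist": 0,"hand": 0},{"translation": [0,0,0],"twist": 0,"hand": 0},{"translation": [0,0,0],"twist": 0,"hand": 0}])

```text
time: 25.4
tool_pos: [0.5274, -0.0243, 0.0778]
tool_rot: [-0.0, 0.992, 0.122, 0.008]
contact_force: [22.4, 5.3, -16.9]
gripper_width: -0.003
grasp_force: 11.4
```

```bash
python3 st.py
```

```text
t 25.4 vise x,y mm 1.23 0.11 z 0.0778 push 22.98 lat 0.31 fz -16.95 w -0.0
```

Held at about 15 N on the sleeve. Backing off and lifting clear.

Emit:
apply_moves(targets=[{"translation": [0,0,0],"twist": 0,"hand": 0},{"translation": [0.02,0,0],"twist": 0,"hand": 0},{"translation": [0.03,0,0],"twist": 0,"hand": 0},{"translation": [0.05,0,0],"twist": 0,"hand": 0},{"translation": [0.1,0,0],"twist": 0,"hand": 0},{"translation": [0,0,-0.2],"twist": 0,"hand": 0},{"translation": [0,0,-0.4],"twist": 0,"hand": 0},{"translation": [0,0,-0.4],"twist": 0,"hand": 0}])

```text
time: 26.2
tool_pos: [0.5408, -0.0207, 0.1776]
tool_rot: [-0.0, 0.992, 0.123, -0.001]
contact_force: [1.0, -0.3, -0.2]
gripper_width: -0.0
grasp_force: 0.0
```

Emit:
apply_moves(targets=[{"translation": [0,0,-0.4],"twist": 0,"hand": 0},{"translation": [0,0,-0.3],"twist": 0,"hand": 0},{"translation": [-0.4,0,0],"twist": 0,"hand": 0},{"translation": [-0.3,0,0],"twist": 0,"hand": 0},{"translation": [0,0,0],"twist": 0,"hand": 0},{"translation": [0,0,0],"twist": 0,"hand": 0}])

```text
time: 26.8
tool_pos: [0.4736, -0.038, 0.2477]
tool_rot: [0.0, 0.992, 0.123, 0.001]
contact_force: [0.1, 0.2, 0.1]
gripper_width: -0.002
grasp_force: 0.0
```

```bash
python3 st.py; python3 - <<'E'
from look import *
from look import *
c=get_calibration('wrist');im=save('wrist','w8')
ex=np.array([-.9695,-.245]);ey=np.array([.245,-.9695]);rt=np.array([.4365,-.0472])
seat=rt-.0283*ex
print('expect',proj('wrist',[*seat,.104],c))
rim=[np.round(proj('wrist',[*(seat+.02*(np.cos(a)*ex+np.sin(a)*ey)),.104],c),1).tolist() for a in np.arange(4)*np.pi/2];print(rim)
for q in ('sleeve_mid','jaw_post'):
  for d in regions_of('wrist',q)[:3]:
    v,u=np.nonzero(d['pixels']);print(q,d['score'],u.min(),u.max(),v.min(),v.max())
for d in recognise('wrist','sleeve_mid'): print(d['point'],d['score'])
u,v=map(int,proj('wrist',[*seat,.104],c))
g=im.mean(2).astype(int)
print(g[v,u-45:u+46].tolist());print(v-60,g[v-60:v+46,u].tolist())
E
```

```text
t 26.8 vise x,y mm 56.74 0.17 z 0.2477 push 0.13 lat -0.2 fz 0.07 w -0.0
expect [np.float64(282.47048568844446), np.float64(202.81546831770774)]
[[282.5, 223.1], [303.9, 202.8], [282.4, 181.8], [261.1, 202.9]]
sleeve_mid 0.96 0 54 72 102
sleeve_mid 0.81 29 81 174 214
sleeve_mid 0.78 260 302 176 223
jaw_post 0.69 234 330 85 175
[0.3955, 0.2445, 0.0572] 0.78
[0.5216, 0.3183, 0.0582] 0.67
[0.4554, -0.0392, 0.0968] 0.64
[117, 116, 116, 117, 117, 116, 116, 116, 116, 116, 115, 116, 115, 116, 116, 120, 133, 150, 161, 165, 164, 164, 164, 163, 162, 160, 161, 162, 161, 147, 117, 89, 80, 81, 83, 86, 87, 88, 89, 89, 88, 86, 85, 84, 83, 82, 83, 84, 85, 88, 90, 89, 89, 87, 85, 83, 80, 82, 95, 120, 140, 147, 154, 159, 156, 142, 127, 125, 127, 128, 134, 146, 152, 145, 130, 121, 117, 115, 117, 117, 116, 117, 116, 116, 116, 117, 116, 117, 117, 116, 117]
142 [61, 48, 43, 48, 63, 76, 81, 81, 81, 81, 81, 81, 81, 80, 81, 80, 81, 80, 81, 81, 79, 80, 78, 78, 99, 134, 156, 163, 164, 166, 165, 161, 148, 126, 98, 89, 91, 92, 92, 92, 100, 123, 145, 160, 165, 167, 157, 118, 60, 26, 22, 24, 25, 24, 26, 26, 23, 23, 27, 54, 82, 92, 92, 91, 91, 91, 91, 90, 91, 90, 91, 90, 90, 89, 89, 95, 122, 153, 162, 162, 158, 145, 124, 115, 115, 116, 117, 116, 117, 117, 117, 116, 117, 116, 117, 116, 118, 117, 116, 117, 118, 118, 118, 117, 126, 147]
```

The sleeve's rim lies within 1–2 px of the predicted seated place (260–302 by 223), the plate is directly behind it, and nothing is being touched. Handing in.

```bash
python3 -c "
from plant import *
print(job_done())"
```

```text
the job is handed in; nothing more can be done
None
```

The sleeve stands seated in the V with the jaw left closed against it; it was pressed at about 15 N (estimated from wrist force less the 8 N jaw drag) for 0.8 s, nothing else was knowingly touched, and the job was handed in at about 27 s with no verdict returned.

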